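# Level the laptop stand with the riser of the right height

### The arm

A 6-joint arm with a two-finger parallel gripper is mounted at the origin on the work surface. World frame = base frame: x ahead of the robot, y to its left, z up, the work surface at z = 0. Lengths are in m, angles in rad, forces in N, time in s.
With the tool pointing down it reaches from about 0.2 to 0.875 m from the base axis. Payload 3.4 kg.
Tool frame: the origin (TCP) lies on the mounting face of the last link; the fingertips stand 199 mm ahead of it and the grasp point (between the pads) lies 180 mm ahead of it; z points along the fingers, y is the direction in which the jaws open and shut (so a half turn about z gives the same grasp; the last joint's range is limited). The gripper opens to 94 mm and grips with 3 to 60 N. Pads are 16 mm wide; open, the fingers measure 119 mm over their backs; the gripper's body (75 mm by 177 mm) begins 78 mm behind the grasp point.
Start: joints at [-1.358, 0.276, 1.505, -0, 1.361, -0.121], TCP at [0.188, -0.543, 0.405] pointing down, gripper open.
Joint ranges: [-2.89, 2.89], [-0.75, 2.08], [0.22, 2.7], [-1.18, 4.32], [0.11, 2.71], [-2.7, 2.7]. Speed limits (rad/s): [2.57, 2.57, 3.14, 3.14, 3.14, 3.14].

### API

Orientations are given as a rotation vector (axis times angle).
In Python, from cell import arm gives the robot as it stands.
- The arm moves only by the shell command python3 -m creep 'ROWS'. ROWS is JSON, a list of rows, each a list of 5 numbers: the finger opening in mm, from 0 to 94, then the shift along the tool's x, y, z in units of 25 mm (1.0 is 25 mm), then the turn about the tool's z in degrees. A call has 1 to 12 rows; each row shifts and turns the commanded pose from where the row before left it, along the tool's axes as they then stand; what a row does not reach is not made up. A row lasts 1/10 s, in which the tool goes at most 50 mm and 8.59 degrees, less where a joint would pass 70% of its speed; a pose out of reach is approached as far as the arm can. A call is refused whole if a number of a shift passes 1 or a number of a turn 8.59, either way. A call with a gripper value outside its range is refused whole. The fingers move at their own pace and stop on an object; the grip force is fixed at half the most. Time passes only in rows, so rows that do not move let the fingers close. It gives the time, the measured TCP pose, the force and the opening at its end, in the units of the state.
- arm.get_obs(): the state, without advancing time (a new reading comes with each control period).
- arm.get_image(name): name is "side" or "top"; returns a dict with "frame" (400x640x3 uint8, red, green, blue), "fx", "fy", "cx", "cy" (pixels), "dist_coeffs" ([k1, k2, p1, p2, k3] as OpenCV has them; the pictures are not rectified), "camera_from_world" (4x4, takes a point from world to camera coordinates). Camera axes: x right, y down, z forward; pixel columns grow to the right and rows downward; lengths in m; the calibration is good to about 2 mm. A picture is of the moment at which its call begins. There is no depth.
- arm.finish_job(): hands the job in, once; it reports no verdict.
The state is a dict: "t": time; "joint_positions": joint angles; "dq": joint speeds; "tau": joint torques, N m; "tool_pos": TCP position; "orientation": TCP orientation; "force": force on the tool from outside, world axes, zero at the start; "wrist_torque": the same for the moment, N m; "opening": opening from 0.0 (shut) to 1.0 (fully open).
Only numpy, scipy, OpenCV 4.12 (cv2) and the standard library are available. Lean on these libraries where they do the work, as an engineer would, in place of code of your own. Each camera call takes 0.05 s, during which the arm holds its last target.

### The job

The laptop stand's deck hangs down at the front. Of the three look-alike bamboo risers, take the one whose height makes the deck level and push it gently, ramp first, under the middle of the stand's front bar until the bar has dropped into the riser's notch, and leave it standing there holding the deck level. Leave the other two risers and everything else on the desk where they are.

Things in the scene. Friction and masses are not known exactly. Their poses are not given: they have to be found in the camera images.
- stand: Small aluminium laptop stand, 215 mm long (x), about 240 wide, fixed. Origin on the desk under its middle; +x from its near edge to the hinge (x +100, 78 high). Rails at y +-105, 18 wide, 8 high, with 42 mm high rests at x -65; open between (190 mm) back to x +77. Deck 5 thick, 208 wide, 206 long from the hinge, 0.35 kg; starts hanging 0.18 rad down in front, lifts freely, falls by its weight.
- bar_mid (a point): Middle of the front bar's axis: slick white plastic rod, 12 mm thick, 180 long (along stand's y), 12 mm below the deck's mid-plane, 200 mm from the hinge: at stand x -100 and 66 mm high when level (60 mm clear under it), 30 high at rest. A ramp pushed under it lifts the deck (4 to 12 N); it then drops into the notch and within 7 mm meets the stop, where the force rises steeply.
- riser_a: Bamboo riser on slick felt feet, 130 (x) by 56 mm, 0.2 kg; the three differ in height only. Origin: centre of underside, +x to the low nose. Ramp from nose (x +65, 14 mm high) up to a crest at x -3; flat notch x -3 to -21, 4 mm below the crest; then a block to the upright tail face at x -65, 16 mm above the notch floor, whose front (x -21) is a stop. This one: notch floor 46, crest 50, tail top 62 mm high.
- riser_b: Bamboo riser on slick felt feet, 130 (x) by 56 mm, 0.2 kg; the three differ in height only. Origin: centre of underside, +x to the low nose. Ramp from nose (x +65, 14 mm high) up to a crest at x -3; flat notch x -3 to -21, 4 mm below the crest; then a block to the upright tail face at x -65, 16 mm above the notch floor, whose front (x -21) is a stop. This one: notch floor 60, crest 64, tail top 76 mm high.
- riser_c: Bamboo riser on slick felt feet, 130 (x) by 56 mm, 0.2 kg; the three differ in height only. Origin: centre of underside, +x to the low nose. Ramp from nose (x +65, 14 mm high) up to a crest at x -3; flat notch x -3 to -21, 4 mm below the crest; then a block to the upright tail face at x -65, 16 mm above the notch floor, whose front (x -21) is a stop. This one: notch floor 74, crest 78, tail top 90 mm high.
- jar: Bystander: sealed glass jar with cork top, 68 mm diameter, 100 mm high. Origin at the centre of its underside.
- highlighter: Bystander: yellow highlighter lying flat, 123 mm long, 18 mm high. Origin at the centre of its underside.
- mug: Bystander: white mug, 80 mm diameter, 95 mm high, handle at +y. Origin at the centre of its underside.
- notes: Bystander: pad of paper notes, 76 by 76 by 14 mm. Origin at the centre of its underside.
- stapler: Bystander: black stapler, 140 by 36 mm, about 55 mm high. Origin at the centre of its underside.
Mind the look-alikes: they are no part of the job. What is shaped like the riser_b but green, pink or red is not meant.

How it is judged:
By the outcome, as a careful person would: the job done as asked, in the order asked, and still so for the second after the job is handed in, with the robot touching nothing.
It also fails if it takes over 58 s, if anything falls off the work surface, if the arm or the gripper's body presses on something with over 40 N, if the wrist force passes 120 N, or if a joint passes its speed limit or range.

## Working session

There is one attempt and no reset: what is moved stays moved. The work goes in short steps, Python scripts to look and compute and a shell command to move; the robot and the scene stay as the last step left them, time stands still between calls to the robot, and variables do not carry over. Pictures are saved under pics/ and viewed, and the job is handed in when it is done.

```bash
mkdir -p pics; ls; python3 - <<'E'
from cell import arm
import cv2,numpy as np
print(arm.get_obs())
for n in ("top","side"):
    d=arm.get_image(n); cv2.imwrite(f"pics/{n}0.png",d["frame"][:,:,::-1])
    print(n,{k:(np.round(v,4).tolist()) for k,v in d.items() if k!="frame"})
E
```

```text
pics
{'t': 0.0, 'joint_positions': array([-1.35802877e+00,  2.76546289e-01,  1.50606917e+00, -7.84536825e-06,
        1.36071344e+00, -1.21030289e-01]), 'dq': array([ 0.00073799,  0.00103241,  0.00068482,  0.00078492, -0.00200678,
       -0.00115319]), 'tau': array([-2.63164824e-03, -4.04592025e+01, -2.37229443e+01,  7.00720260e-02,
        3.46151995e-02, -1.36973995e-04]), 'tool_pos': array([ 0.18832235, -0.54306696,  0.40385772]), 'orientation': array([-3.09622880e+00, -5.21612066e-01,  1.37015039e-04]), 'force': array([ 0.48788842,  0.22145985, -0.10137181]), 'wrist_torque': array([ 0.01838431,  0.00295619, -0.00823802]), 'opening': 1.0021230081860093}
top {'fx': 449.7152, 'fy': 449.7152, 'cx': 322.2434, 'cy': 199.3652, 'dist_coeffs': [-0.0828, 0.0, 0.0, 0.0, 0.0], 'camera_from_world': [[-0.0044, -1.0, -0.0051, 0.0567], [-0.9984, 0.0047, -0.0566, 0.508], [0.0566, 0.0049, -0.9984, 1.3569], [0.0, 0.0, 0.0, 1.0]]}
side {'fx': 434.7585, 'fy': 434.7585, 'cx': 320.523, 'cy': 199.0578, 'dist_coeffs': [-0.0692, 0.0, 0.0, 0.0, 0.0], 'camera_from_world': [[-0.6971, -0.7169, -0.0129, 0.3976], [-0.5158, 0.5139, -0.6855, 0.2849], [0.498, -0.4712, -0.728, 1.3657], [0.0, 0.0, 0.0, 1.0]]}
```

View pics/top0.png

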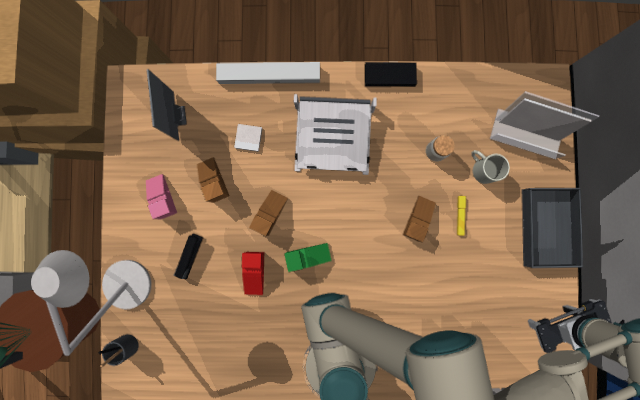

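View pics/side0.png

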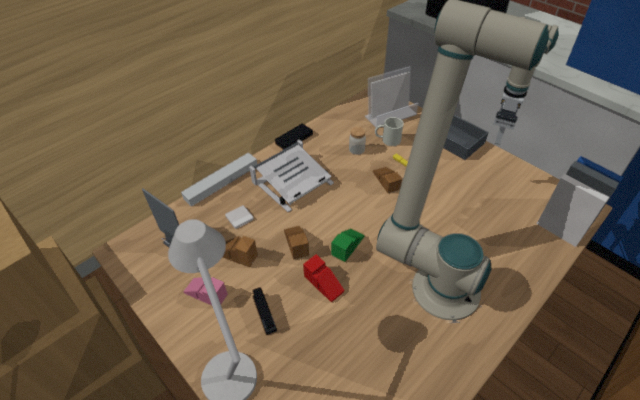

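Candidates: three brown risers at top pixels (211,181), (268,213) and (420,219). Look-alikes are pink (159,197), red (253,273) and green (307,257), none of which is meant. Next I'll zoom in to compare heights.

```bash
python3 - <<'E'
import cv2,numpy as np
t=cv2.imread("pics/top0.png");s=cv2.imread("pics/side0.png")
def c(im,u,v,w=33,h=33,k=6):return cv2.resize(im[v-h:v+h,u-w:u+w],None,fx=k,fy=k,interpolation=cv2.INTER_CUBIC)
r1=np.hstack([c(t,211,181,22,24),c(t,268,213,22,24),c(t,420,219,22,24)])
r2=np.hstack([c(s,240,250,22,24),c(s,297,243,22,24),c(s,388,180,22,24)])
cv2.imwrite("pics/crop1.png",np.vstack([r1,r2]))
cv2.imwrite("pics/stand1.png",np.hstack([c(t,335,133,50,50,4),c(s,290,178,50,50,4)]))
E
```

```text
(no output)
```

View pics/crop1.png

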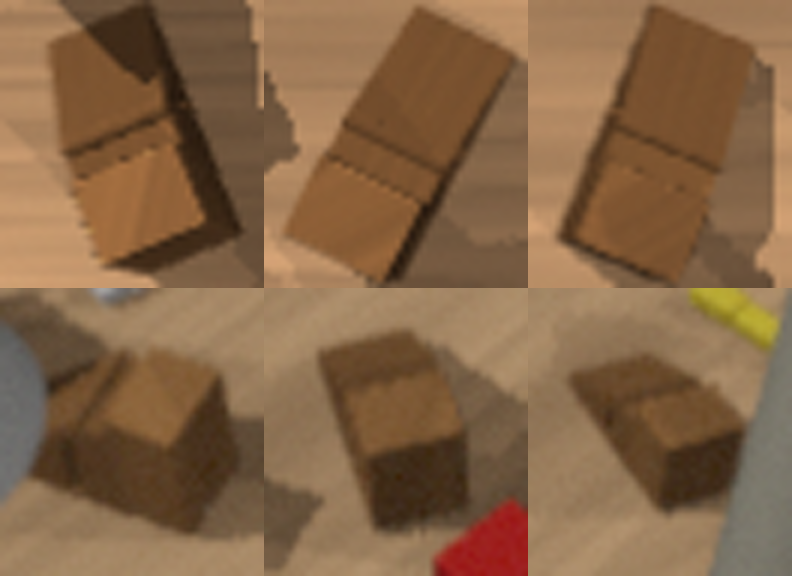

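View pics/stand1.png

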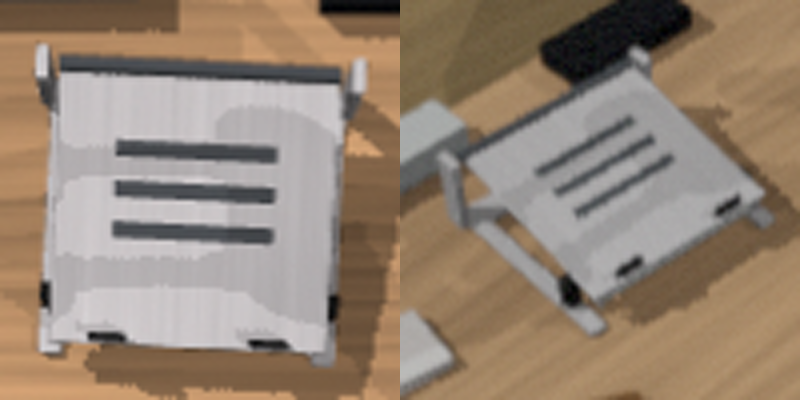

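```bash
cat > h.py <<'E'
import cv2,numpy as np
from cell import arm
from scipy.optimize import least_squares
def proj(d,P):
    M=d["camera_from_world"];r,_=cv2.Rodrigues(M[:3,:3].copy())
    K=np.array([[d["fx"],0,d["cx"]],[0,d["fy"],d["cy"]],[0,0,1.]])
    return cv2.projectPoints(np.asarray(P,float).reshape(-1,1,3),r,M[:3,3].copy(),K,np.asarray(d["dist_coeffs"],float))[0].reshape(-1,2)
def W(p,P):
    c,s=np.cos(p[2]),np.sin(p[2]);P=np.asarray(P,float)/1000
    return np.c_[p[0]+c*P[:,0]-s*P[:,1],p[1]+s*P[:,0]+c*P[:,1],P[:,2]]
def rpts(n):  # n notch floor mm
    P={}
    for s,y in(("l",28),("r",-28)):
        P["n"+s]=(65,y,14);P["c"+s]=(-3,y,n+4);P["s"+s]=(-21,y,n+16);P["t"+s]=(-65,y,n+16);P["b"+s]=(-65,y,0);P["m"+s]=(65,y,0)
    return P
E
cat > fit.py <<'E'
from h import *
T=arm.get_image("top");S=arm.get_image("side")
R={
1:dict(t0=(189,157),s0=(218,226),x0=(.43,.34,.3),top=dict(nl=(50,45),nr=(150,5),sl=(78,183),sr=(180,142),cl=(66,153),tl=(105,268),tr=(205,220)),side=dict(tr=(220,87),tl=(168,152),br=(235,174),bl=(190,244))),
2:dict(t0=(246,189),s0=(275,219),x0=(.4,.2,-.5),top=dict(nl=(154,5),nr=(253,60),cl=(81,122),cr=(180,172),sl=(69,157),sr=(164,202),tl=(20,235),tr=(121,283)),side=dict(tr=(198,147),tl=(106,170),br=(203,217),bl=(113,240),sr=(156,84),sl=(81,107))),
3:dict(t0=(398,195),s0=(366,156),x0=(.4,-.2,-.4),top=dict(nl=(127,5),nr=(224,45),cl=(82,118),cr=(192,170),sl=(77,165),sr=(185,198),tl=(47,232),tr=(144,283)),side=dict(tr=(214,140),tl=(140,164),bl=(142,222),br=(197,197)))}
fr={"top":T["frame"][:,:,::-1].copy(),"side":S["frame"][:,:,::-1].copy()}
K=4
big={k:cv2.resize(v,None,fx=K,fy=K,interpolation=cv2.INTER_CUBIC) for k,v in fr.items()}
def draw(n,d,p,segs):
    for a,b in segs:
        q=proj(d,W(p,[a,b]));q=((q+.5)*K).astype(int);cv2.line(big[n],tuple(map(int,q[0])),tuple(map(int,q[1])),(255,255,0),1)
for k,r in R.items():
    def res(p):
        e=[]
        P=rpts(p[3])
        for n,d,o in(("top",T,r["t0"]),("side",S,r["s0"])):
            q=proj(d,W(p,[P[a] for a in r[n]]));m=np.array(list(r[n].values()))/6-.5+np.array(o)
            e.append((q-m).ravel())
        return np.concatenate(e)
    f=least_squares(res,[*r["x0"],60],loss="soft_l1")
    print(k,np.round(f.x,4),"deg",round(np.degrees(f.x[2]),2),"rms",np.sqrt(np.mean(res(f.x)**2)))
    P=rpts(f.x[3]);seg=[(P[a],P[b]) for a,b in("nl nr,nl cl,nr cr,cl cr,sl sr,sl tl,sr tr,tl tr,tl bl,tr br,bl br,nl ml,nr mr,ml mr,ml bl,mr br".replace(","," ").split()[i:i+2] for i in range(0,32,2))]
    draw("top",T,f.x,seg);draw("side",S,f.x,seg)
# stand
c,s=np.cos(.18),np.sin(.18)
fx,fz=100-206*c,78-206*s
sp={"fl":(fx+2.5*s,104,fz+2.5*c),"fr":(fx+2.5*s,-104,fz+2.5*c),"Ll":(-107.5,114,8),"Lr":(-107.5,96,8),"Rl":(-107.5,-96,8),"Rr":(-107.5,-114,8)}
mt={"fl":(50,343),"fr":(328,352),"Ll":(40,352),"Rr":(335,362)}
ms={"fl":(598-400,300),"fr":(764-400,190)}
def res(p):
    return np.concatenate([(proj(d,W(p,[sp[a] for a in m]))-(np.array(list(m.values()))/4-.5+np.array(o))).ravel() for d,m,o in((T,mt,(285,83)),(S,ms,(240,128)))])
f=least_squares(res,[.55,.05,0],loss="soft_l1");print("stand",np.round(f.x,4),"deg",np.degrees(f.x[2]),np.round(res(f.x),2))
hx=lambda y:(100,y,78)
seg=[(sp["fl"],sp["fr"]),(hx(104),sp["fl"]),(hx(-104),sp["fr"]),(hx(104),hx(-104))]
for y in(114,96,-96,-114):seg.append(((-107.5,y,8),(107.5,y,8)))
draw("top",T,f.x,seg);draw("side",S,f.x,seg)
cv2.imwrite("pics/ov_top.png",big["top"][340:1000,740:1540]);cv2.imwrite("pics/ov_side.png",big["side"][520:1120,820:1620])
E
python3 fit.py
```

```text
1 [ 0.5724  0.3912  0.3932 71.0409] deg 22.53 rms 0.8319422780935507
2 [ 0.4699  0.2145 -0.4741 57.2367] deg -27.16 rms 1.0612691974824602
3 [ 0.4507 -0.2401 -0.4051 43.1272] deg -23.21 rms 0.936025784899478
stand [ 0.6998  0.0221 -0.0347] deg -1.9885721664943425 [ 0.01 -0.26 -0.16 -0.45 -0.09  0.55  0.23  0.26 -0.24 -0.26  0.23  0.17]
```

```bash
python3 -c "
import cv2
a=cv2.imread('pics/ov_top.png');cv2.imwrite('pics/ov_top2.png',a[:600])"
```

```text
(no output)
```

View pics/ov_top2.png

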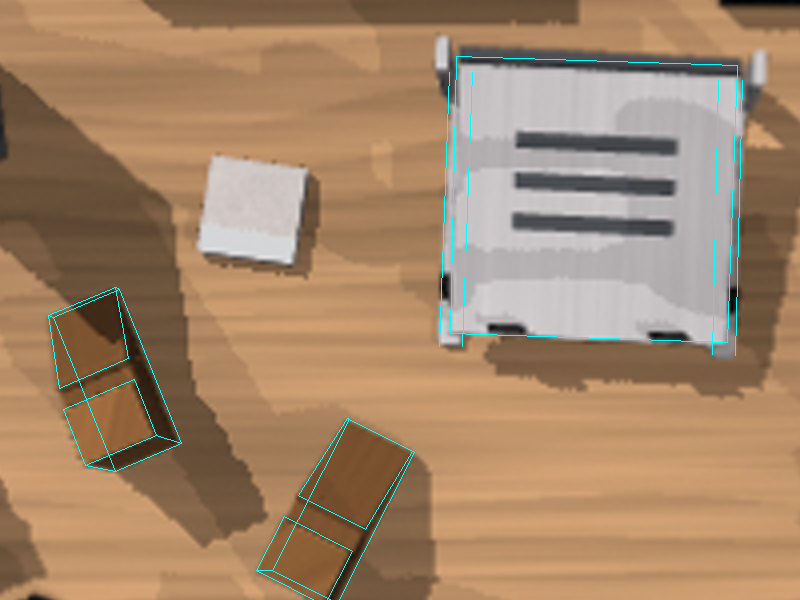

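View pics/ov_side.png

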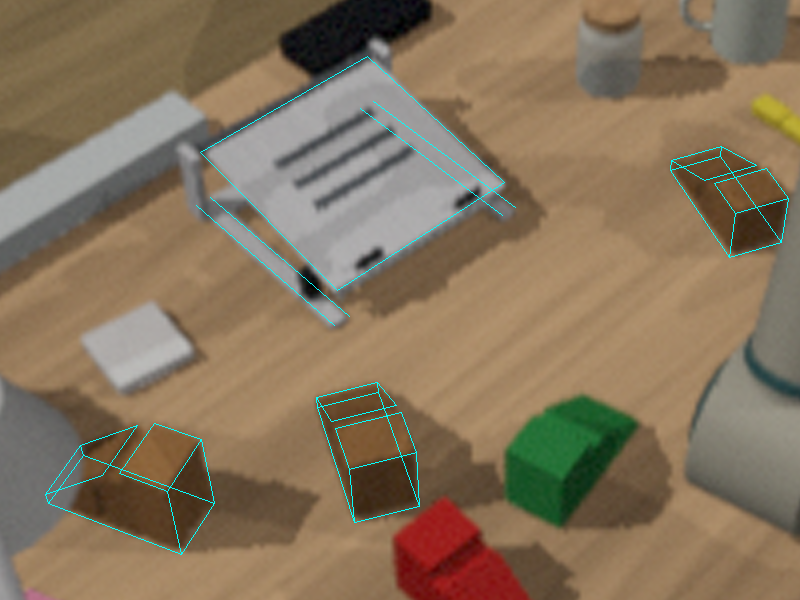

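The overlays sit on the edges. Fitted notch heights come out at 71, 57 and 43 mm, so the middle brown riser, top (268,213) and side (297,243), is riser_b. Next I'll work out the reach.

```bash
cat > nav.py <<'E'
from h import *
from scipy.spatial.transform import Rotation as Ro
def nav(x,y,z,yaw,quiet=False):
    """remaining move: TCP to x,y,z, tool y axis at yaw (mod 180)."""
    o=arm.get_obs();R=Ro.from_rotvec(o["orientation"]).as_matrix()
    d=R.T@(np.array([x,y,z])-o["tool_pos"])/.025
    a=np.degrees(np.arctan2(R[1,1],R[0,1]));dt=(yaw-a+90)%180-90
    print("t",round(o["t"],2),"tcp",np.round(o["tool_pos"],4),"yaxis",round(a,1),"xaxis",round(np.degrees(np.arctan2(R[1,0],R[0,0])),1),"F",np.round(o["force"],1),"open",round(o["opening"]*94,1),"j6",np.round(o["joint_positions"],2))
    print("units needed (tool axes, before turn)",np.round(d,2),"turn about tool z (z sign %.2f)"%R[2,2],round(-dt,1))
E
python3 - <<'E'
from nav import *
p=[.4699,.2145,-.4741]
g=W(p,[(-43,0,0)])[0];print(g)
nav(g[0],g[1],.404,np.degrees(p[2])+90)
T=arm.get_image("top")
# green extents: pixels at z~.07 & 0
K=np.array([[T["fx"],0,T["cx"]],[0,T["fy"],T["cy"]],[0,0,1.]])
M=T["camera_from_world"]
def back(u,v,z):
    q=cv2.undistortPoints(np.array([[[u,v]]],float),K,T["dist_coeffs"])[0,0];r=M[:3,:3].T@np.array([*q,1]);c=-M[:3,:3].T@M[:3,3];return c+r*(z-c[2])/r[2]
for uv in((325,243),(331,258),(285,250),(290,270)):print(uv,np.round(back(*uv,.0),3),np.round(back(*uv,.07),3))
E
```

```text
[0.43164273 0.23413113 0.        ]
t 0.2 tcp [ 0.1884 -0.5432  0.4041] yaxis -70.9 xaxis 19.1 F [ 0.7 -0.4  0. ] open 94.2 j6 [-1.36  0.28  1.51  0.    1.36 -0.12]
units needed (tool axes, before turn) [ 19.38 -26.19   0.04] turn about tool z (z sign -1.00) 46.3
(325, 243) [0.375 0.047 0.   ] [0.378 0.047 0.07 ]
(331, 258) [0.329 0.028 0.   ] [0.334 0.029 0.07 ]
(285, 250) [0.354 0.169 0.   ] [0.358 0.163 0.07 ]
(290, 270) [0.293 0.154 0.   ] [0.3   0.149 0.07 ]
```

```bash
python3 -m creep '[[94,0.72,-0.97,0,0],[94,0.72,-0.97,0,0],[94,0.72,-0.97,0,0],[94,0.72,-0.97,0,0],[94,0.72,-0.97,0,0],[94,0.72,-0.97,0,0],[94,0.72,-0.97,0,0],[94,0.72,-0.97,0,0],[94,0.72,-0.97,0,0],[94,0.72,-0.97,0,0],[94,0.72,-0.97,0,0],[94,0.72,-0.97,0,0]]'; python3 -m creep '[[94,0.72,-0.97,0,0],[94,0.72,-0.97,0,0],[94,0.72,-0.97,0,0],[94,0.72,-0.97,0,0],[94,0.72,-0.97,0,0],[94,0.72,-0.97,0,0],[94,0.72,-0.97,0,0],[94,0.72,-0.97,0,0],[94,0.72,-0.97,0,0],[94,0.72,-0.97,0,0],[94,0.72,-0.97,0,0],[94,0.72,-0.97,0,0]]'
python3 -c "
from nav import *
nav(.4316,.2341,.404,62.8)"
```

```text
t: 1.45
tool_pos: [0.2972, -0.1963, 0.4048]
orientation: [3.098, 0.521, 0.001]
force: [0.7, -0.4, 0.1]
opening: 1.003
t: 2.65
tool_pos: [0.4059, 0.1495, 0.4047]
orientation: [3.098, 0.522, 0.0]
force: [0.3, 0.4, 0.0]
opening: 1.002
t 2.65 tcp [0.4059 0.1495 0.4047] yaxis -70.9 xaxis 19.1 F [0.3 0.4 0. ] open 94.2 j6 [ 0.19  0.06  1.78 -0.    1.3   1.43]
units needed (tool axes, before turn) [ 2.08 -2.86  0.03] turn about tool z (z sign -1.00) 46.3
```

```bash
python3 -m creep '[[94,0.69,-0.95,0,0],[94,0.69,-0.95,0,0],[94,0.69,-0.95,0,0],[94,0,0,0,7.7],[94,0,0,0,7.7],[94,0,0,0,7.7],[94,0,0,0,7.7],[94,0,0,0,7.7],[94,0,0,0,7.7],[94,0,0,0,0],[94,0,0,0,0]]'
python3 - <<'E'
from nav import *
nav(.4316,.2341,.224,62.8)
for n in("top","side"):
    d=arm.get_image(n)
    cv2.imwrite(f"pics/{n}1.png",d["frame"][:,:,::-1])
E
python3 -c "
import cv2,numpy as np
t=cv2.imread('pics/top1.png')[140:290,180:380];s=cv2.imread('pics/side1.png')[170:320,220:420]
cv2.imwrite('pics/c2.png',cv2.resize(np.hstack([t,s]),None,fx=2,fy=2))"
```

```text
t: 3.75
tool_pos: [0.4314, 0.2324, 0.4046]
orientation: [3.055, -0.731, -0.0]
force: [-0.5, 0.8, -0.1]
opening: 1.0
t 3.75 tcp [0.4314 0.2324 0.4046] yaxis -116.9 xaxis -26.9 F [-0.5  0.8 -0.1] open 94.0 j6 [ 0.35  0.15  1.68 -0.    1.32  2.39]
units needed (tool axes, before turn) [-0.02 -0.07  7.22] turn about tool z (z sign -1.00) 0.3
```

View pics/c2.png

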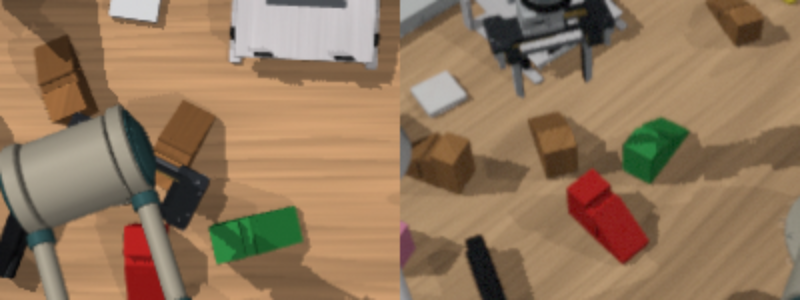

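The crop shows the open gripper over riser_b's tail with clear desk either side. Descending now.

```bash
python3 -m creep '[[94,0,-0.07,1,0.3],[94,0,0,1,0],[94,0,0,1,0],[94,0,0,1,0],[94,0,0,1,0],[94,0,0,0.8,0],[94,0,0,0.6,0],[94,0,0,0.5,0],[94,0,0,0.3,0],[94,0,0,0,0],[94,0,0,0,0]]'
python3 -m creep '[[45,0,0,0,0],[45,0,0,0,0],[45,0,0,0,0],[45,0,0,0,0],[45,0,0,0,0],[45,0,0,0,0],[45,0,0,0,0],[45,0,0,0,0]]'
python3 - <<'E'
from nav import *
st=[.6998,.0221,-.0347]
g=W(st,[(-200-43,0,0)])[0];print(g)
nav(g[0],g[1],.264,-92)
d=arm.get_image("side");cv2.imwrite("pics/s3.png",cv2.resize(d["frame"][170:320,220:420,::-1],None,fx=3,fy=3))
E
```

```text
t: 4.95
tool_pos: [0.4325, 0.234, 0.225]
orientation: [-3.052, 0.743, -0.001]
force: [-0.2, 0.0, -0.5]
opening: 0.997
t: 5.75
tool_pos: [0.4322, 0.2339, 0.2247]
orientation: [3.052, -0.743, 0.0]
force: [-0.6, -0.5, 1.2]
opening: 0.596
[0.45694628 0.03053041 0.        ]
t 5.75 tcp [0.4322 0.2339 0.2247] yaxis -117.4 xaxis -27.4 F [-0.6 -0.5  1.2] open 56.0 j6 [ 0.35  0.33  1.94 -0.    0.87  2.4 ]
units needed (tool axes, before turn) [ 4.62  6.77 -1.57] turn about tool z (z sign -1.00) -25.4
```

View pics/s3.png

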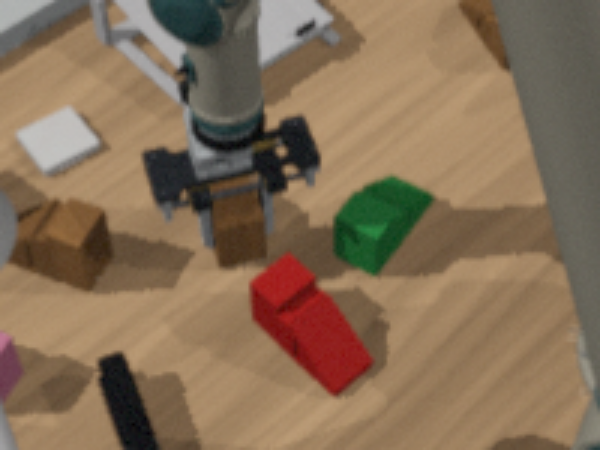

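```bash
python3 -m creep '[[45,0,0,-0.4,0],[45,0,0,-0.8,0],[45,0,0,-1,0],[45,0,0,-0.8,0],[45,0.58,0.85,0,0],[45,0.58,0.85,0,0],[45,0.58,0.85,0,0],[45,0.58,0.85,0,0],[45,0.58,0.85,0,0],[45,0.58,0.85,0,0],[45,0.58,0.85,0,0],[45,0.56,0.82,0,0]]'
python3 -m creep '[[45,0,0,0,-6.35],[45,0,0,0,-6.35],[45,0,0,0,-6.35],[45,0,0,0,-6.35],[45,0,0,0,0],[45,0,0,0,0]]'
cat > look.py <<'E'
import sys
from nav import *
n=sys.argv[1]
T=arm.get_image("top");S=arm.get_image("side")
t=T["frame"][100:250,270:420,::-1];s=S["frame"][130:280,230:380,::-1]
cv2.imwrite(f"pics/{n}.png",cv2.resize(np.hstack([t,s]),None,fx=2.66,fy=2.66,interpolation=cv2.INTER_CUBIC))
cv2.imwrite(f"pics/{n}_top.png",T["frame"][:,:,::-1]);cv2.imwrite(f"pics/{n}_side.png",S["frame"][:,:,::-1])
nav(.45695,.0305,.2247,-92)
E
python3 look.py l1
```

```text
t: 7.0
tool_pos: [0.4568, 0.0295, 0.2999]
orientation: [3.052, -0.744, -0.0]
force: [0.8, 0.3, -1.6]
opening: 0.597
t: 7.6
tool_pos: [0.4568, 0.0306, 0.2998]
orientation: [3.141, -0.058, -0.0]
force: [0.9, -0.7, -0.6]
opening: 0.595
t 7.7 tcp [0.4569 0.0306 0.2997] yaxis -92.1 xaxis -2.1 F [-0.1 -0.6 -1.4] open 55.7 j6 [-0.09  0.19  1.91 -0.    1.04  1.52]
units needed (tool axes, before turn) [0. 0. 3.] turn about tool z (z sign -1.00) -0.1
```

View pics/l1.png

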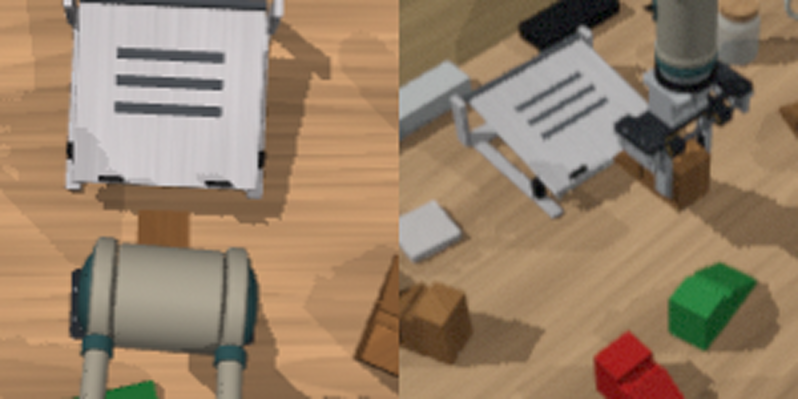

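```bash
python3 -m creep '[[45,0,0,0.6,0],[45,0,0,0.8,0],[45,0,0,0.8,0],[45,0,0,0.5,0],[45,0,0,0.2,0],[45,0,0,0.06,0],[45,0,0,0,0],[45,0,0,0,0]]'
python3 look.py l2
python3 - <<'E'
import cv2
t=cv2.imread('pics/l2_top.png')[130:210,285:385]
cv2.imwrite('pics/l2c.png',cv2.resize(t,None,fx=7,fy=7,interpolation=cv2.INTER_CUBIC))
E
```

```text
t: 8.5
tool_pos: [0.4574, 0.0305, 0.2263]
orientation: [3.141, -0.054, 0.002]
force: [1.0, -0.7, -1.8]
opening: 0.597
t 8.6 tcp [0.4572 0.0305 0.2263] yaxis -92.0 xaxis -2.0 F [ 0.  -0.3 -1. ] open 56.0 j6 [-0.09  0.28  2.01 -0.    0.85  1.52]
units needed (tool axes, before turn) [-0.01  0.    0.06] turn about tool z (z sign -1.00) 0.0
```

View pics/l2c.png

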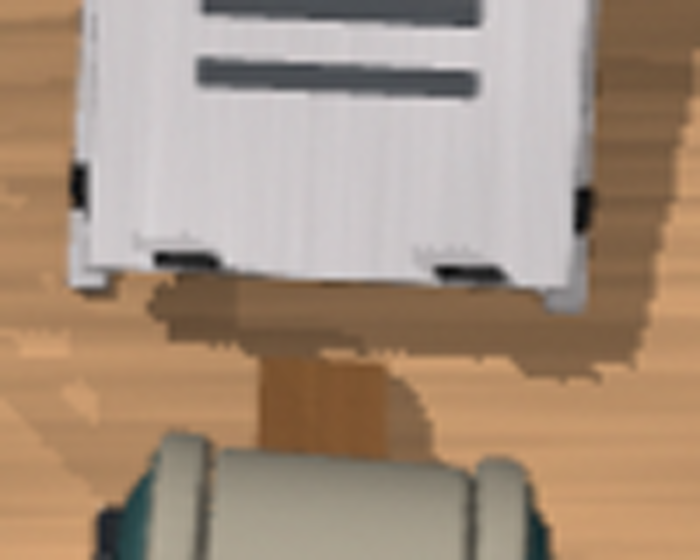

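```bash
python3 -m creep '[[45,0,0,0.03,0],[45,0,0,0.03,0],[45,0,0,0,0],[45,0,0,0,0]]'; python3 -m creep '[[45,0.1,0,0,0],[45,0.2,0,0,0],[45,0.2,0,0,0],[45,0.2,0,0,0],[45,0.2,0,0,0],[45,0.2,0,0,0],[45,0.2,0,0,0],[45,0.1,0,0,0],[45,0.1,0,0,0],[45,0,0,0,0]]'
```

```text
t: 9.0
tool_pos: [0.4571, 0.0305, 0.2247]
orientation: [3.141, -0.054, 0.001]
force: [-0.7, -0.2, 5.1]
opening: 0.591
t: 10.0
tool_pos: [0.4945, 0.0293, 0.2247]
orientation: [3.141, -0.054, 0.0]
force: [-1.6, 0.6, 6.8]
opening: 0.596
```

```bash
python3 -m creep '[[45,0.1,0,0,0],[45,0.1,0,0,0],[45,0.1,0,0,0],[45,0.1,0,0,0],[45,0.1,0,0,0],[45,0.1,0,0,0],[45,0.1,0,0,0],[45,0.1,0,0,0]]'; python3 -m creep '[[45,0.1,0,0,0],[45,0.1,0,0,0],[45,0.1,0,0,0],[45,0.1,0,0,0],[45,0.1,0,0,0],[45,0.1,0,0,0],[45,0.1,0,0,0],[45,0.1,0,0,0]]'; python3 look.py l3
```

```text
t: 10.8
tool_pos: [0.5116, 0.0288, 0.2246]
orientation: [-3.141, 0.054, 0.013]
force: [-11.3, 0.5, 15.3]
opening: 0.597
t: 11.6
tool_pos: [0.5314, 0.0282, 0.2246]
orientation: [-3.141, 0.054, 0.013]
force: [-10.1, 0.4, 12.6]
opening: 0.596
t 11.7 tcp [0.5319 0.0281 0.2246] yaxis -92.0 xaxis -2.0 F [-7.4  0.3 12.2] open 56.0 j6 [-0.08  0.38  1.85 -0.    0.92  1.53]
units needed (tool axes, before turn) [-3.    0.01  0.02] turn about tool z (z sign -1.00) 0.0
```

View pics/l3.png

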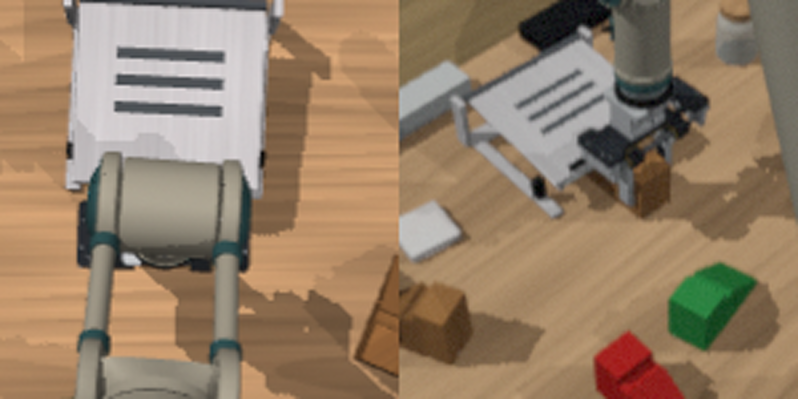

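```bash
python3 -m creep '[[45,0.1,0,0,0],[45,0.1,0,0,0],[45,0.1,0,0,0],[45,0.1,0,0,0],[45,0.1,0,0,0],[45,0.1,0,0,0],[45,0.1,0,0,0],[45,0.1,0,0,0]]'; python3 -m creep '[[45,0.08,0,0,0],[45,0.08,0,0,0],[45,0.08,0,0,0]]';python3 -m creep '[[45,0.06,0,0,0],[45,0.06,0,0,0]]';python3 -m creep '[[45,0.06,0,0,0],[45,0.06,0,0,0]]'
```

```text
t: 12.5
tool_pos: [0.5515, 0.0275, 0.2246]
orientation: [-3.141, 0.054, 0.013]
force: [-10.3, 0.6, 12.6]
opening: 0.59
t: 12.8
tool_pos: [0.5578, 0.0273, 0.2246]
orientation: [-3.141, 0.054, 0.012]
force: [-7.4, 0.1, 10.8]
opening: 0.596
t: 13.0
tool_pos: [0.5612, 0.0271, 0.2246]
orientation: [-3.141, 0.054, 0.01]
force: [-6.4, -0.3, 9.3]
opening: 0.592
t: 13.2
tool_pos: [0.5647, 0.0269, 0.2246]
orientation: [-3.141, 0.054, 0.008]
force: [-4.3, -0.2, 9.1]
opening: 0.597
```

```bash
python3 -m creep '[[45,0.05,0,0,0],[45,0.05,0,0,0]]'; python3 -m creep '[[45,0,0,0,0]]'; python3 look.py l4
```

```text
t: 13.4
tool_pos: [0.5674, 0.0268, 0.2246]
orientation: [3.141, -0.054, -0.007]
force: [-5.6, -0.3, 10.1]
opening: 0.591
t: 13.5
tool_pos: [0.5675, 0.0268, 0.2246]
orientation: [-3.141, 0.054, 0.007]
force: [-4.7, 0.5, 9.2]
opening: 0.595
t 13.6 tcp [0.5674 0.0268 0.2246] yaxis -92.0 xaxis -2.0 F [-3.5 -0.6  8.9] open 56.1 j6 [-0.08  0.42  1.77 -0.    0.95  1.53]
units needed (tool axes, before turn) [-4.42  0.    0.02] turn about tool z (z sign -1.00) 0.0
```

View pics/l4.png

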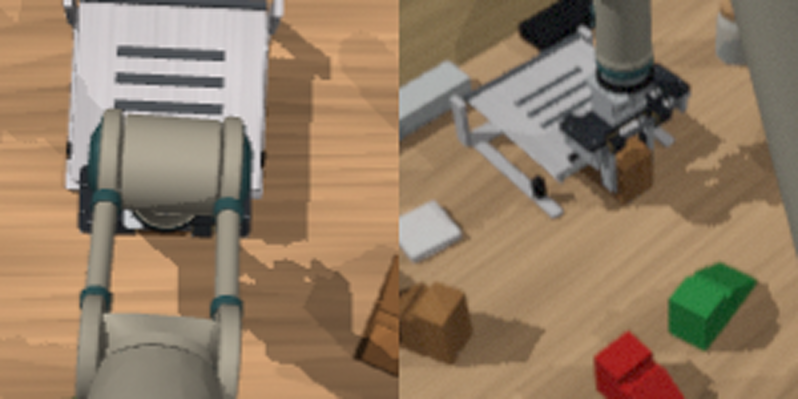

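```bash
for i in 1; do python3 -m creep '[[45,0.05,0,0,0]]'; python3 -m creep '[[45,0.05,0,0,0]]'; done
```

```text
t: 13.7
tool_pos: [0.5681, 0.0268, 0.2246]
orientation: [-3.141, 0.054, 0.01]
force: [-6.7, 0.1, 9.4]
opening: 0.593
t: 13.8
tool_pos: [0.5693, 0.0268, 0.2246]
orientation: [-3.141, 0.054, 0.01]
force: [-6.2, -0.0, 10.4]
opening: 0.59
```

```bash
python3 -m creep '[[45,0.04,0,0,0],[45,0,0,0,0]]'; python3 -m creep '[[45,0.04,0,0,0],[45,0,0,0,0]]'
```

```text
t: 14.0
tool_pos: [0.5705, 0.0267, 0.2246]
orientation: [-3.141, 0.054, 0.009]
force: [-5.3, 0.8, 9.7]
opening: 0.593
t: 14.2
tool_pos: [0.5715, 0.0267, 0.2246]
orientation: [-3.141, 0.054, 0.009]
force: [-4.9, 0.6, 8.4]
opening: 0.594
```

```bash
cat > deck.py <<'E'
import sys
from h import *
n=sys.argv[1]
st=[.6998,.0221,-.0347]
out=[]
for cam,b in(("side",(225,120,345,220)),("top",(285,85,385,185))):
    d=arm.get_image(cam);x0,y0,x1,y1=b;k=4
    im=cv2.resize(d["frame"][y0:y1,x0:x1,::-1],None,fx=k,fy=k,interpolation=cv2.INTER_CUBIC)
    for th,c in((0.0,(0,255,0)),(-.02,(0,0,255))):   # green level, red = 4mm higher front
        P=[(100-206*np.cos(th)+2.5*np.sin(th),y,78-206*np.sin(th)+2.5*np.cos(th)) for y in(104,-104)]
        P=[(100,104,80.5),P[0],P[1],(100,-104,80.5)]
        q=((proj(d,W(st,P))-[x0,y0]+.5)*k).round().astype(np.int32)
        cv2.polylines(im,[q.reshape(-1,1,2)],True,c,1)
    out.append(im[:400,:480])
cv2.imwrite(f"pics/{n}.png",np.hstack([out[0][:, :480],out[1][:, :320]]))
E
python3 deck.py d1
```

```text
(no output)
```

View pics/d1.png

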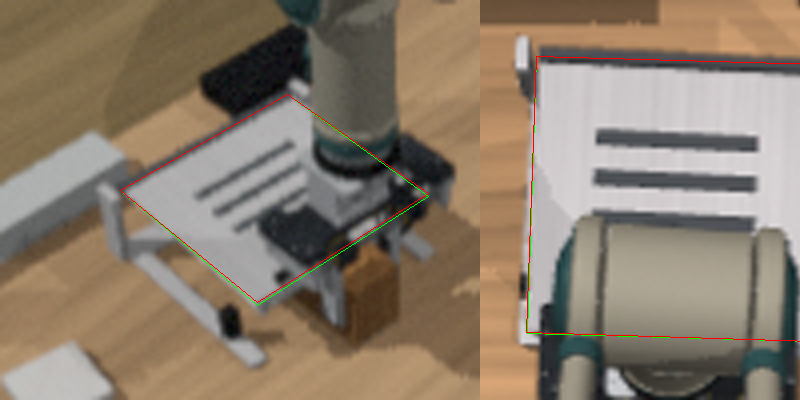

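The deck is about level, with the front-left corner at crop (258,302). A 4 mm difference is only about 1 px, so the picture can't tell me whether the bar has dropped in. I'll feel for the stop instead.

```bash
python3 -m creep '[[45,0.05,0,0,0],[45,0,0,0,0]]'; python3 -m creep '[[45,0.05,0,0,0],[45,0,0,0,0]]'
```

```text
t: 14.5
tool_pos: [0.5728, 0.0267, 0.2246]
orientation: [-3.141, 0.054, 0.009]
force: [-5.5, 0.2, 9.8]
opening: 0.598
t: 14.7
tool_pos: [0.5732, 0.0266, 0.2246]
orientation: [-3.141, 0.054, 0.012]
force: [-9.1, 0.1, 11.7]
opening: 0.592
```

```bash
python3 -m creep '[[45,0.05,0,0,0],[45,0,0,0,0]]'
```

```text
t: 14.9
tool_pos: [0.5737, 0.0267, 0.2246]
orientation: [-3.141, 0.054, 0.016]
force: [-12.3, 0.3, 13.6]
opening: 0.595
```

The force rises steeply at x 0.573, about 12 mm past the crest, which matches the notch length minus the bar. Next: relieve the load, open, and back off.

```bash
python3 -m creep '[[45,-0.03,0,-0.03,0],[45,-0.03,0,-0.03,0],[45,0,0,0,0]]'; python3 -m creep '[[62,0,0,0,0],[70,0,0,0,0],[94,0,0,0,0],[94,0,0,0,0],[94,0,0,0,0],[94,0,0,0,0],[94,0,0,0,0]]'; python3 deck.py d2
```

```text
t: 15.2
tool_pos: [0.5733, 0.0266, 0.2246]
orientation: [-3.141, 0.054, 0.012]
force: [-5.9, 0.1, 1.8]
opening: 0.595
t: 15.9
tool_pos: [0.5757, 0.0264, 0.2257]
orientation: [3.141, -0.054, 0.0]
force: [-0.5, -0.2, 0.2]
opening: 1.0
```

View pics/d2.png

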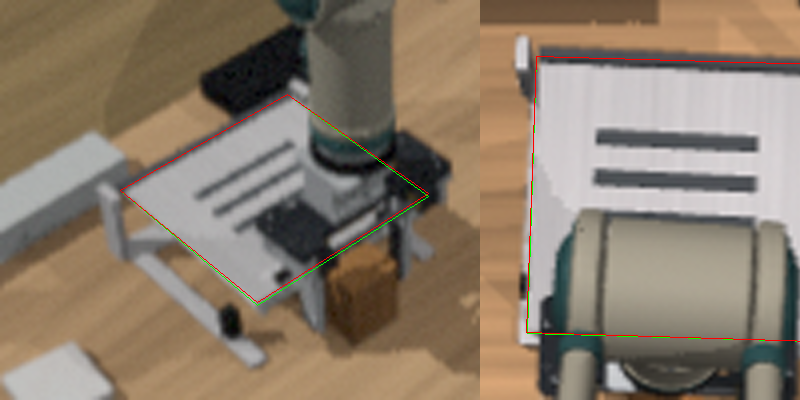

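```bash
python3 -m creep '[[94,0,0,-0.3,0],[94,0,0,-0.6,0],[94,0,0,-1,0],[94,0,0,-1,0],[94,0,0,-1,0],[94,0,0,-1,0],[94,0,0,-1,0],[94,-1,0,-1,0],[94,-1,0,0,0],[94,-1,0,0,0],[94,-1,0,0,0],[94,-1,0,0,0]]'
python3 -m creep '[[94,-1,1,0,0],[94,-1,1,0,0],[94,0,1,0,0],[94,0,1,0,0],[94,0,1,0,0],[94,0,1,0,0],[94,0,1,0,0],[94,0,1,0,0],[94,0,1,0,0],[94,0,1,0,0],[94,0,0,0,0]]'; python3 deck.py d3; python3 look.py l5
python3 - <<'E'
import cv2,numpy as np
s=cv2.imread('pics/l5_side.png')[150:220,270:340]
t=cv2.imread('pics/l5_top.png')[150:220,295:365]
cv2.imwrite('pics/l5c.png',cv2.resize(np.hstack([s,t]),None,fx=5.7,fy=5.7,interpolation=cv2.INTER_CUBIC))
E
```

```text
t: 17.2
tool_pos: [0.4494, 0.0308, 0.3988]
orientation: [3.141, -0.054, 0.001]
force: [-1.1, -0.5, -0.2]
opening: 1.001
t: 18.3
tool_pos: [0.3922, -0.2196, 0.3987]
orientation: [3.139, -0.059, 0.001]
force: [0.3, 0.4, -0.0]
opening: 1.002
t 18.5 tcp [ 0.3919 -0.2164  0.3983] yaxis -91.9 xaxis -1.9 F [0.1 0.8 0.8] open 93.8 j6 [-0.66  0.09  1.76  0.    1.29  0.94]
units needed (tool axes, before turn) [ 2.26 -9.95  6.95] turn about tool z (z sign -1.00) 0.1
```

View pics/d3.png

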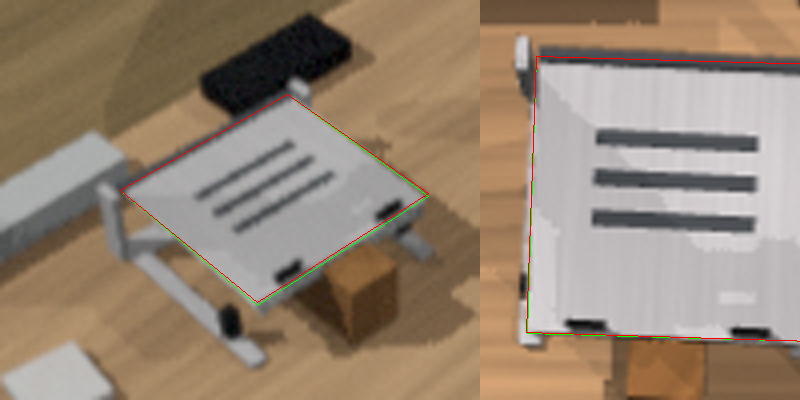

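View pics/l5c.png

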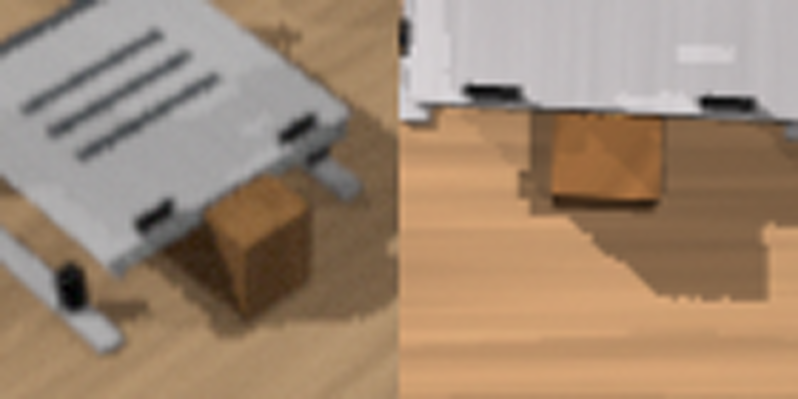

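```bash
python3 - <<'E'
from h import *
st=np.array([.6998,.0221,-.0347])
T=arm.get_image("top");S=arm.get_image("side")
mt={"tl":(553,200),"tr":(660,203)};ms={"tl":(243,250),"tr":(312,207),"bl":(247,320),"br":(308,275)}
P=rpts(60)
def res(p):
    return np.concatenate([(proj(d,W(p,[P[a] for a in m]))-(np.array(list(m.values()))/5.7-.5+np.array(o)-np.array([off,0]))).ravel() for d,m,o,off in((T,mt,(295,150),70),(S,ms,(270,150),0))])
f=least_squares(res,[.61,.025,-.03]);p=f.x
c,s=np.cos(st[2]),np.sin(st[2]);d=p[:2]-st[:2]
print("riser in stand mm",1000*(c*d[0]+s*d[1]),1000*(-s*d[0]+c*d[1]),"yaw",np.degrees(p[2]-st[2]),np.round(res(p),1))
a=cv2.imread("pics/top0.png").astype(int);b=T["frame"][:,:,::-1].astype(int)
m=(np.abs(a-b).max(2)>45).astype(np.uint8)*255
v=b.astype(np.uint8).copy();v[m>0]=(255,0,255);cv2.imwrite("pics/diff.png",v)
E
```

```text
riser in stand mm -84.9833577242643 1.5699650737077995 yaw 0.14908100301998503 [-0.2 -1.   0.2 -1.   0.6 -0.5 -0.  -0.5  0.4  1.5  0.8  1.9]
```

View pics/diff.png

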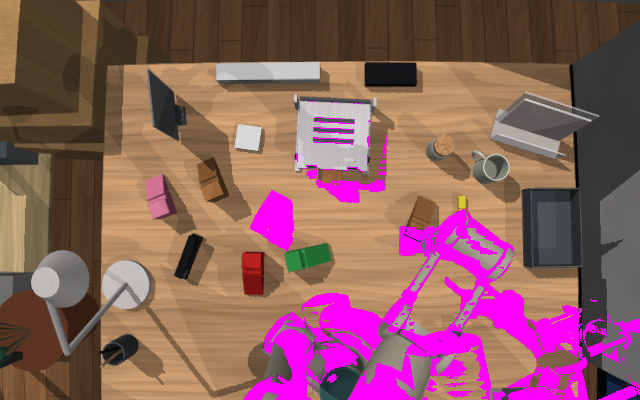

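In the difference picture only the arm, shadows, riser_b and the deck have changed. The riser sits at stand x -85, y +1.6 mm, yaw 0.1°, so the bar is in the notch.

```bash
python3 -c "
from cell import arm
print(arm.finish_job())"
```

```text
the job is handed in; nothing more can be done
None
```

The job is handed in: riser_b now stands under the middle of the stand's front bar and the deck is level as far as the pictures can show. It took about 19 s of the 58 s allowed.

- **Choice of riser:** Of the three brown risers, I took the middle one, at top pixel (268,213). The fitted notch heights were 71, 57 and 43 mm, about 3 mm low on each riser but clearly in the order c, b, a.
- **Push:** I gripped its tail, carried it in front of the stand, set it down and pushed it in ramp first with about 5–12 N. The force fell past the crest and rose steeply about 12 mm later, which fits the bar meeting the notch's stop. I then eased off, opened the gripper and lifted clear.
- **Last checks:** The riser fits at stand x -85 mm, 1.6 mm off the middle and turned 0.1°, which puts the bar in the notch. The top view shows the other two risers and everything else unmoved, except part of the highlighter, which the arm hid in that view.
- **Limit of the check:** The deck outline matches level, but a 4 mm difference is only about 1 pixel. That the bar dropped into the notch therefore rests on the push force and the riser's position, not on the picture alone.

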